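# Set a course of three stones in the jig and wedge it tight

## Robot

A 6-joint arm with a two-finger parallel gripper is mounted at the origin on the work surface. World frame = base frame: x ahead of the robot, y to its left, z up, the work surface at z = 0. Lengths are in m, angles in rad, forces in N, time in s.
With the tool pointing down it reaches from about 0.2 to 0.875 m from the base axis. Payload 3.4 kg.
Tool frame: the origin (TCP) lies at the very end of the fingers, on their centre line; the grasp point (between the pads) lies 19 mm behind it (robot.grip_point_offset is the distance from the TCP to the grasp point, in m); z points along the fingers, y is the line along which they close (so a half turn about z gives the same grasp; the last joint's range is limited). The gripper opens to 94 mm and grips with 3 to 60 N. Pads are 16 mm wide; open, the fingers measure 119 mm over their backs; the gripper's body (75 mm by 177 mm) begins 78 mm behind the grasp point.
Start: joints at [1.182, 0.276, 1.505, -0, 1.361, -0.121], TCP at [0.152, 0.555, 0.205] pointing down, gripper open.
Joint ranges: [-2.89, 2.89], [-0.75, 2.08], [0.22, 2.7], [-1.18, 4.32], [0.11, 2.71], [-2.7, 2.7]. Speed limits (rad/s): [2.57, 2.57, 3.14, 3.14, 3.14, 3.14].

## Interface

Orientations are given as a 3x3 rotation matrix whose columns are the frame's x, y, z axes.
In Python, from cell import robot gives the robot as it stands. The module is installed in compiled form; this text tells all that it offers.
- The arm moves only by the shell command python3 -m pendant 'ROWS' [FORCE]. ROWS is JSON, a list of rows, each a list of 5 numbers: the shift along the world's x, y, z in mm, then the turn about the world's z in degrees, then the finger opening in mm, from 0 to 94. A call has 1 to 20 rows; each row is the pose to reach, as a shift and turn from the pose commanded when the call began; what a row does not reach only later rows make up. A row lasts 1/12 s, in which the tool goes at most 41.7 mm and 7.16 degrees, less where a joint would pass 70% of its speed; a pose out of reach is approached as far as the arm can. A call with a gripper value outside its range is refused whole. The fingers move at their own pace and stop on an object; FORCE is the grip in N (left out, the last holds). Time passes only in rows, so rows that repeat a pose let the fingers close. It gives the time, the measured TCP pose, the force, the opening and the grip force at its end, in the units of the state.
- robot.sense(): the state, without advancing time (a new reading comes with each control period).
- robot.read_camera(name): name is "scene" or "side" or "wrist"; returns a dict with "frame" (400x640x3 uint8, red, green, blue), "fx", "fy", "cx", "cy" (pixels), "world_from_camera" (4x4, takes a point from camera to world coordinates); the wrist camera has in their place "tool_from_camera" (4x4, takes a point from camera to tool coordinates, whose origin is the TCP and whose axes are the flange's). Camera axes: x right, y down, z forward; pixel columns grow to the right and rows downward; lengths in m; the calibration is good to about 2 mm. The wrist camera is an equidistant fisheye: a pixel r from the principal point sees the ray r / f radians off the axis. A picture is of the moment at which its call begins: read the wrist's pose just before it. There is no depth.
- robot.finish_job(): hands the job in; it is judged then, once.
The state is a dict: "time": time; "joint_positions": joint angles; "joint_vel": joint speeds; "joint_torque": joint torques, N m; "ee_pos": TCP position; "orientation": TCP orientation; "contact_force": force on the tool from outside, world axes, zero at the start; "wrist_torque": the same for the moment, N m; "finger_gap": opening from 0.0 (shut) to 1.0 (fully open); "gripper_force": force on a finger pad.
Only numpy, scipy, OpenCV 4.12 (cv2) and the standard library are available. Lean on these libraries where they do the work, as an engineer would, in place of code of your own. Each camera call takes 0.05 s, during which the arm holds its last target. There are 200 camera calls.

## Task

Stand each of the three stone blocks upright in the jig over the floor strip of its own colour, square to the jig and in one close row starting at the straight stop. Then set the wooden wedge, narrow end down, in the gap left at the sloped stop and press it down until the whole row is tight and it goes no further; let go of everything.

Things in the scene. Friction and masses are not known exactly. Their poses are not given: they have to be found in the camera images.
- jig: Fixed jig: slick grey base 90 mm (x) by 236 mm (y), 12 mm thick, with a green stop 60 mm wide at each end, 40 mm above the base's floor. Row runs along y, both x sides open: grip things across x. Origin: on the table under the row, z up; floor at z = 12 mm. Straight stop (-y end): upright face at y = -85 mm. Sloped stop (+y end): face at y = 80 mm at the floor, leaning out to 90 mm at its top.
- wedge_seat (a point): Point on the jig's floor (z = 12 mm) under the middle of the driven wedge, at jig x = 0, y = 74.5 mm; jig axes. Row tight, the stones end at jig y = 59 mm: the gap for the wedge is 21 mm at the floor, 31 mm at the top, less any gaps left between stones (keep each to 2 or 3 mm, for the 14 mm tip to enter). Fully driven, the wedge's foot is about 6 mm above this point.
- swatch_basalt: Near-black strip on the jig's floor, 80 mm (x) by 42 mm (y), 1 mm thin paint: where the stone of that colour stands once the row is tight; its ends stay visible beside the stone in x. Origin: its centre, at floor height; jig axes. The strips swap places between starts: centres at jig y = -61, -13 and 35 mm.
- swatch_sandstone: Brick-red strip on the jig's floor, 80 mm (x) by 42 mm (y), 1 mm thin paint: where the stone of that colour stands once the row is tight; its ends stay visible beside the stone in x. Origin: its centre, at floor height; jig axes. The strips swap places between starts: centres at jig y = -61, -13 and 35 mm.
- swatch_limestone: Cream strip on the jig's floor, 80 mm (x) by 42 mm (y), 1 mm thin paint: where the stone of that colour stands once the row is tight; its ends stay visible beside the stone in x. Origin: its centre, at floor height; jig axes. The strips swap places between starts: centres at jig y = -61, -13 and 35 mm.
- basalt: Near-black (basalt) stone block with flat sawn faces, loose, about 0.2 kg: 44 mm along its x (the side to grip), 48 mm along its y (the side that runs along the row), 40 mm tall. Origin: centre of its underside, z up. A half turn makes no difference. Its match is swatch_basalt.
- sandstone: Brick-red (sandstone) stone block with flat sawn faces, loose, about 0.2 kg: 44 mm along its x (the side to grip), 48 mm along its y (the side that runs along the row), 40 mm tall. Origin: centre of its underside, z up. A half turn makes no difference. Its match is swatch_sandstone.
- limestone: Cream (limestone) stone block with flat sawn faces, loose, about 0.2 kg: 44 mm along its x (the side to grip), 48 mm along its y (the side that runs along the row), 40 mm tall. Origin: centre of its underside, z up. A half turn makes no difference. Its match is swatch_limestone.
- wedge: Pale waxed wood wedge, yellow top, loose, 0.1 kg, starts standing on its narrow end: 70 mm tall, 46 mm along x (parallel sides: grip near the top), along y 14 mm at the foot, 49 mm at the top, both sides sloping alike. Origin: centre of its foot. Set in the gap it hangs 5 to 35 mm too high; 5 to 15 N on its top (closed fingers) drives it until its top is 88 mm above the table.
There are look-alikes about, which are no part of the job. Several things look just like the wedge: the one meant starts farthest to the robot's right.

How it is judged:
By the outcome, as a careful person would: the job done as asked, in the order asked, and still so for the second after the job is handed in, with the robot touching nothing.
It also fails if it takes over 96 s, if anything falls off the work surface, if the arm or the gripper's body presses on something with over 40 N, if the wrist force passes 120 N, or if a joint passes its speed limit or range.

## Working session

There is one attempt and no reset: what is moved stays moved. The work goes in short steps, Python scripts to look and compute and a shell command to move; the robot and the scene stay as the last step left them, time stands still between calls to the robot, and variables do not carry over. Pictures are saved under pics/ and viewed, at most 14 in all, crops included, and the job is handed in when it is done.

```bash
mkdir -p pics
python3 - <<'E'
from cell import robot
import cv2
s=robot.sense();print(s)
for n in ("scene","side","wrist"):
    c=robot.read_camera(n);cv2.imwrite(f"pics/a_{n}.png",c["frame"][:,:,::-1])
    print(n,{k:v for k,v in c.items() if k!="frame"})
E
```

```text
{'time': 0.0, 'joint_positions': array([ 1.18200204e+00,  2.76537701e-01,  1.50607420e+00,  4.98293847e-06,
        1.36070859e+00, -1.20995979e-01]), 'joint_vel': array([-0.00075853, -0.00011295,  0.00086495,  0.00010779,  0.00120555,
        0.00096129]), 'joint_torque': array([ 2.62175236e-04, -4.04579115e+01, -2.37240136e+01,  7.00870156e-02,
        3.39629443e-02, -1.33525450e-04]), 'ee_pos': array([0.15194071, 0.5539904 , 0.2046609 ]), 'orientation': array([[-9.64355473e-01,  2.64609308e-01, -6.59485196e-04],
       [ 2.64610044e-01,  9.64354175e-01, -1.59703375e-03],
       [ 2.13387307e-04, -1.71461464e-03, -9.99998507e-01]]), 'contact_force': array([ 0.05991638,  0.42062562, -0.65343076]), 'wrist_torque': array([-0.0545637 , -0.01965099,  0.03057523]), 'gripper_force': 0.0, 'finger_gap': 1.0036536793764619}
scene {'fx': 489.8690875400587, 'fy': 489.8690875400587, 'cx': 317.9608742260744, 'cy': 202.3040924606612, 'world_from_camera': array([[ 0.55025979,  0.48743536, -0.67795349,  1.15522909],
       [ 0.83497923, -0.32596216,  0.44334902, -0.42355177],
       [-0.00488319, 
[... 250 characters left out ...]
08, -0.20231134,  0.29570335,  0.17899221],
       [-0.35827904, -0.53302305,  0.7665002 , -0.86007411],
       [ 0.00254502, -0.82155739, -0.57012014,  0.67510859],
       [ 0.        ,  0.        ,  0.        ,  1.        ]])}
wrist {'fx': 309.70691628693146, 'fy': 309.70691628693146, 'cx': 315.0083608335954, 'cy': 205.56699167606766, 'tool_from_camera': array([[-2.31837971e-05, -9.71332474e-01, -2.37725102e-01,
         6.92758927e-02],
       [ 9.99999952e-01,  5.06404833e-05, -3.04437946e-04,
        -7.67297335e-04],
       [ 3.07748978e-04, -2.37725098e-01,  9.71332427e-01,
        -1.79588094e-01],
       [ 0.00000000e+00,  0.00000000e+00,  0.00000000e+00,
         1.00000000e+00]])}
```

View pics/a_scene.png

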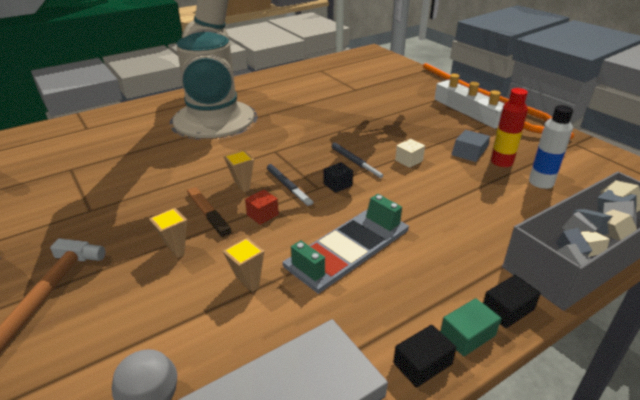

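View pics/a_side.png

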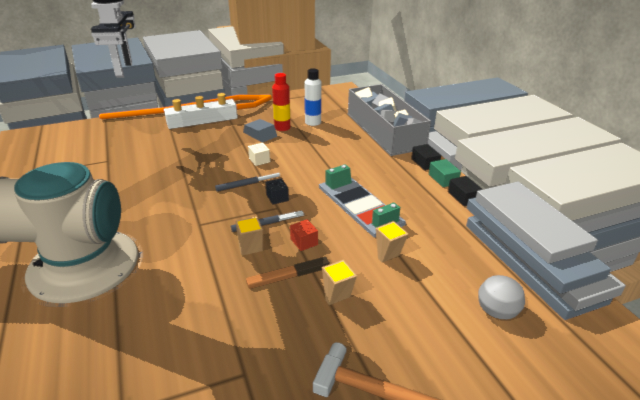

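The scene view shows the wedges at about (240,160), (170,220) and (245,252), the stones at (262,206) red, (338,177) black and (410,152) cream, and the jig at (350,245). The side view shows the same things from the other side: jig at (362,200), wedge tops at (250,222), (392,232) and (341,270). Next I'll get rough positions.

```bash
cat > h.py <<'E'
import numpy as np, cv2
from cell import robot
def wrist():
    s=robot.sense(); c=robot.read_camera("wrist")
    T=np.eye(4);T[:3,:3]=s["orientation"];T[:3,3]=s["ee_pos"]
    return c,T@c["tool_from_camera"]
def cast(c,T,uv,z,fish):
    uv=np.atleast_2d(np.array(uv,float)); a=(uv[:,0]-c["cx"])/c["fx"]; b=(uv[:,1]-c["cy"])/c["fy"]
    if fish:
        r=np.hypot(a,b)+1e-12; k=np.sin(r)/r; d=np.c_[a*k,b*k,np.cos(r)]
    else: d=np.c_[a,b,np.ones_like(a)]
    d=d@T[:3,:3].T; o=T[:3,3]; return (o+d*((z-o[2])/d[:,2])[:,None])[:,:2]
E
python3 - <<'E'
from h import *
np.set_printoptions(precision=3,suppress=True)
pts={"scene":{.07:[(240,158),(169,219),(244,251)],.04:[(262,200),(338,170),(410,145)],.052:[(308,249),(384,205)],.012:[(327,262),(343,245),(360,234)]},
"side":{.07:[(249,222),(341,269),(392,231)],.04:[(304,228),(277,183),(259,148)],.052:[(386,210),(338,172)],.012:[(372,215),(363,204),(350,194)]}}
for n,d in pts.items():
    c=robot.read_camera(n)
    for z,p in d.items(): print(n,z,cast(c,c["world_from_camera"],p,z,0).tolist())
E
```

```text
scene 0.07 [[0.33981313019623116, -0.08116825940112082], [0.4571047498876082, -0.2733089332150856], [0.603263944230828, -0.2028824961814041]]
scene 0.04 [[0.45808247925460077, -0.09567011726721308], [0.4510630439811293, 0.08748065057718757], [0.4550664981272706, 0.2841186492148656]]
scene 0.052 [[0.637970096679679, -0.10539582387889745], [0.612551475140654, 0.07671840224714876]]
scene 0.012 [[0.6455382988537275, -0.07250380732405542], [0.6247842606601007, -0.02387521326628339], [0.6171493091252626, 0.019986242724238656]]
side 0.07 [[0.33740999238321767, -0.071356420999248], [0.45894024632623875, -0.26928707717884226], [0.6002375181557411, -0.203320321518198]]
side 0.04 [[0.44989647675360345, -0.09464245028071261], [0.4490083868835428, 0.0963614983745229], [0.45582797364343136, 0.28417551129342244]]
side 0.052 [[0.6363177570098308, -0.11288818282147872], [0.6007572566622383, 0.07294797867369274]]
side 0.012 [[0.6259533764344873, -0.07099561448535552], [0.6257111289269859, -0.023533662013038747], [0.6143533310322005, 0.02659816451581276]]
```

```bash
python3 -m pendant '[[20,-30,20,-5,94],[45,-60,40,-10,94],[70,-95,75,-15,94],[95,-130,95,-20,94],[120,-165,95,-25,94],[145,-200,95,-30,94],[170,-235,95,-35,94],[195,-270,95,-40,94],[220,-305,95,-45,94],[245,-340,95,-50,94],[270,-375,95,-55,94],[295,-410,95,-60,94],[320,-445,95,-65,94],[345,-480,95,-65,94],[370,-515,95,-65,94],[390,-550,95,-65,94],[410,-590,95,-65,94],[410,-600,95,-65,94],[410,-600,95,-65,94],[410,-600,95,-65,94]]' 20
python3 - <<'E'
from h import *
c,T=wrist();np.savez("w1.npz",f=c["frame"],T=T);cv2.imwrite("pics/w1.png",c["frame"][:,:,::-1]);print(T,robot.sense()["joint_positions"])
E
```

```text
time: 1.92
ee_pos: [0.5628, -0.0477, 0.2995]
orientation: [[-0.164, 0.986, -0.002], [0.986, 0.164, 0.0], [0.0, -0.001, -1.0]]
contact_force: [-0.4, 0.6, 0.5]
finger_gap: 1.0
gripper_force: 0.0
[[ 0.98649461  0.1594628   0.03741645  0.55096202]
 [ 0.16378631 -0.95819798 -0.23458618  0.01935731]
 [-0.0015554   0.2375463  -0.97137497  0.47907783]
 [ 0.          0.          0.          1.        ]] [-2.05550850e-01  2.22857671e-01  1.34877942e+00  7.80118101e-04
  1.57160771e+00 -3.72089349e-01]
```

View pics/w1.png

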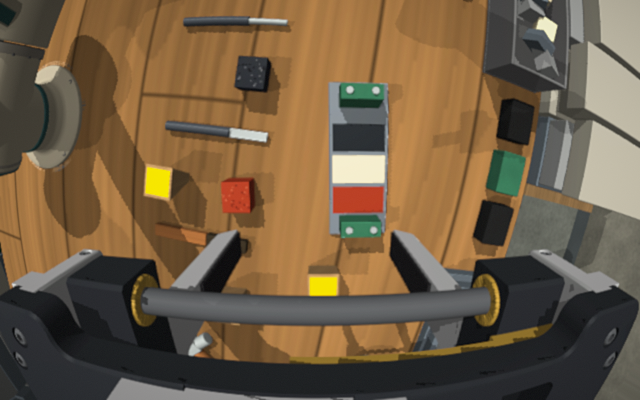

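The wrist view shows the jig running from the stop at (362,94) to the stop at (361,229). The strips are black (358,138), cream (358,168) and red (358,200). Red sits right against the near stop at about y=215, so that is the straight stop. The wide gap at the black end, at the top, is the sloped stop. Next I'll measure the strips and the stones.

```bash
cat >> h.py <<'E'
def mask(f,col):
    h=cv2.cvtColor(f,cv2.COLOR_RGB2HSV); H,S,V=[h[...,i].astype(int) for i in range(3)]
    m={"red":((H<8)|(H>172))&(S>150)&(V>60),"cream":(S<75)&(V>150)&(H>12)&(H<40),"black":(V<62)&(S<110),"green":(H>65)&(H<95)&(S>100),"yellow":(H>23)&(H<33)&(S>190)&(V>150)}[col]
    return cv2.morphologyEx(m.astype(np.uint8),cv2.MORPH_OPEN,np.ones((3,3)))
def rects(c,T,f,col,z,box,amin=60):
    m=mask(f,col); k=np.zeros_like(m); x0,y0,x1,y1=box; k[y0:y1,x0:x1]=1
    out=[]
    for q in cv2.findContours(m*k,cv2.RETR_EXTERNAL,cv2.CHAIN_APPROX_NONE)[0]:
        if cv2.contourArea(q)<amin: continue
        p=cast(c,T,q[:,0,:],z,1)*1000
        (cx,cy),(w,h),a=cv2.minAreaRect(p.astype(np.float32))
        out.append((col,np.round([cx,cy,w,h,a],1).tolist(),q[:,0,:].mean(0).round().tolist()))
    return out
E
python3 - <<'E'
from h import *
d=np.load("w1.npz");f=d["f"];T=d["T"];c=robot.read_camera("wrist")
for col,z,b in [("red",.012,(320,70,400,245)),("cream",.012,(320,70,400,245)),("black",.012,(320,110,400,160)),("green",.052,(320,70,400,245)),("red",.04,(200,160,270,225)),("black",.04,(225,45,280,100)),("yellow",.07,(100,150,400,320))]:
    for r in rects(c,T,f,col,z,b): print(r)
E
```

```text
('red', [633.2, -73.0, 78.0, 39.9, 9.8], [357.0, 199.0])
('cream', [625.3, -25.8, 81.7, 43.6, 10.0], [358.0, 169.0])
('black', [616.4, 22.2, 75.2, 39.7, 10.6], [359.0, 137.0])
('green', [637.5, -103.3, 60.2, 30.6, 9.3], [359.0, 226.0])
('green', [604.9, 80.6, 59.8, 32.2, 9.5], [359.0, 95.0])
('red', [450.1, -90.2, 44.4, 53.5, 5.7], [237.0, 195.0])
('black', [448.9, 89.3, 47.7, 49.0, 1.5], [252.0, 73.0])
('yellow', [598.8, -199.3, 38.9, 31.0, 9.2], [323.0, 286.0])
('yellow', [332.5, -82.1, 39.7, 39.8, 88.9], [157.0, 182.0])
```

```bash
python3 -m pendant '[[-25,-27,-20,0,94],[-50,-55,-45,0,94],[-75,-82,-70,0,94],[-100,-110,-90,0,94],[-100,-110,-90,0,94],[-100,-110,-90,0,94],[-100,-110,-90,0,94]]'
python3 - <<'E'
from h import *
c,T=wrist();f=c["frame"];np.savez("w2.npz",f=f,T=T);cv2.imwrite("pics/w2.png",f[:,:,::-1]);print(T[:3,3])
for z in (.04,):
  for col in ("red","black","cream"):
    for r in rects(c,T,f,col,z,(60,0,600,240),400): print(r)
E
```

```text
time: 2.6
ee_pos: [0.4628, -0.1542, 0.2115]
orientation: [[-0.168, 0.986, 0.002], [0.986, 0.168, 0.0], [-0.0, 0.002, -1.0]]
contact_force: [-0.4, 1.1, 1.1]
finger_gap: 1.003
gripper_force: 0.0
[ 0.45004625 -0.08718268  0.39107692]
('red', [619.9, -73.7, 73.0, 37.5, 10.3], [453.0, 149.0])
('red', [449.1, -93.5, 41.9, 46.7, 9.6], [312.0, 136.0])
('black', [864.8, -70.5, 95.4, 67.6, 0.2], [579.0, 184.0])
('black', [604.2, 14.4, 72.0, 37.7, 10.4], [454.0, 76.0])
('black', [845.5, 100.0, 60.0, 79.2, 5.3], [589.0, 79.0])
('black', [827.0, 187.1, 95.0, 68.3, 1.1], [585.0, 30.0])
('black', [447.8, 62.6, 42.2, 21.6, 11.4], [334.0, 7.0])
('cream', [612.4, -29.5, 76.0, 40.7, 10.3], [454.0, 112.0])
```

View pics/w2.png

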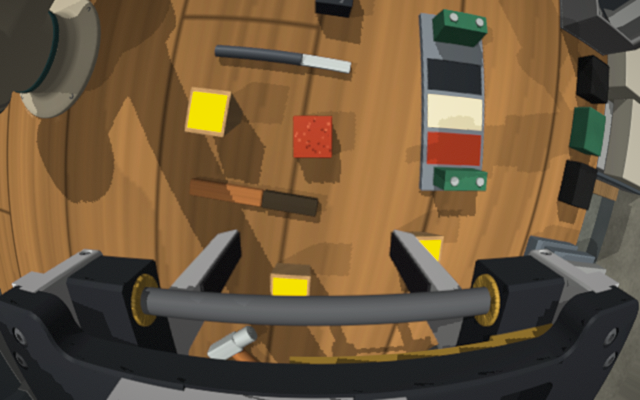

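The near view shows the red stone at (312,136), alone and reachable. Its 44 mm side lies along about 9.6°, which is already the tool's yaw. I'll grasp it.

```bash
python3 -m pendant '[[-7,30,-30,0,94],[-13,61,-65,0,94],[-13,61,-100,0,94],[-13,61,-135,0,94],[-13,61,-165,0,94],[-13,61,-190,0,94],[-13,61,-204,0,94],[-13,61,-204,0,94],[-13,61,-204,0,94],[-13,61,-204,0,40],[-13,61,-204,0,40],[-13,61,-204,0,40],[-13,61,-204,0,40],[-13,61,-204,0,40],[-13,61,-204,0,40],[-13,61,-204,0,40]]' 25
```

```text
time: 3.98
ee_pos: [0.4492, -0.0946, 0.0067]
orientation: [[-0.167, 0.986, 0.0], [0.986, 0.167, -0.0], [-0.0, 0.0, -1.0]]
contact_force: [0.0, 1.3, -0.3]
finger_gap: 0.534
gripper_force: 0.0
```

```bash
python3 -m pendant '[[0,0,0,0,40],[0,0,0,0,40],[0,0,0,0,40],[0,0,25,0,40],[0,0,55,0,40],[20,3,80,0,40],[50,8,80,0,40],[85,13,80,0,40],[120,18,80,0,40],[150,22,80,0,40],[175,26,80,0,40],[183,27,80,0,40],[183,27,80,0,40],[183,27,80,0,40]]' 25
python3 - <<'E'
from h import *
c,T=wrist();f=c["frame"];np.savez("w3.npz",f=f,T=T);cv2.imwrite("pics/w3.png",f[:,:,::-1]);print(T[:3,3])
for col,z in (("black",.012),("cream",.012),("green",.052)):
    for r in rects(c,T,f,col,z,(200,0,480,320),300): print(r)
E
```

```text
time: 5.15
ee_pos: [0.6303, -0.0673, 0.0853]
orientation: [[-0.168, 0.986, -0.004], [0.986, 0.168, 0.0], [0.001, -0.004, -1.0]]
contact_force: [-0.3, -0.2, -3.2]
finger_gap: 0.463
gripper_force: 25.0
[ 6.18615175e-01 -2.66573740e-04  2.64953775e-01]
('black', [547.3, -164.4, 32.3, 70.4, 0.6], [212.0, 289.0])
('black', [769.3, -127.7, 105.6, 70.0, 6.4], [441.0, 290.0])
('black', [681.5, -120.4, 12.6, 44.2, 29.7], [363.0, 277.0])
('black', [595.4, -134.7, 44.6, 12.1, 83.2], [266.0, 277.0])
('black', [616.2, 22.3, 78.3, 40.9, 10.0], [318.0, 104.0])
('cream', [624.7, -25.5, 81.7, 43.4, 10.0], [318.0, 163.0])
('green', [606.8, 76.2, 58.9, 39.6, 9.8], [317.0, 21.0])
```

View pics/w3.png

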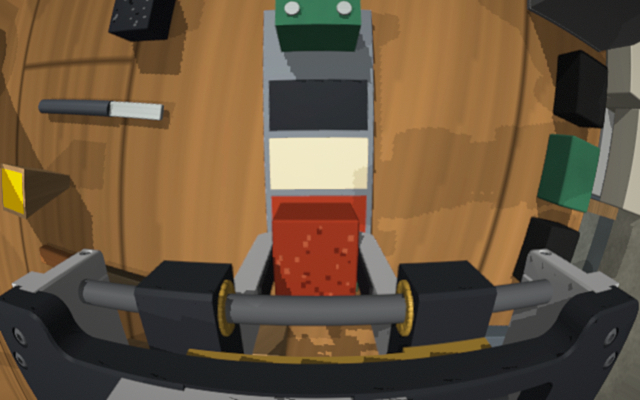

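The stone is held and square, at about (317,245), over the red strip. The jig yaw is confirmed at 10.0°. I'll lower it short of the stop, then slide it up to the stop.

```bash
python3 -m pendant '[[0,0,-20,0.3,40],[0,0,-45,0.3,40],[0,0,-58,0.3,40],[0,0,-64,0.3,40],[0,0,-67,0.3,40],[0,0,-67,0.3,40],[0.3,-2,-67,0.3,40],[0.5,-3,-67,0.3,40],[0.7,-4,-67,0.3,40],[0.9,-5,-67,0.3,40],[0.9,-5,-67,0.3,40]]'
```

```text
time: 6.12
ee_pos: [0.6335, -0.0728, 0.0199]
orientation: [[-0.173, 0.985, 0.001], [0.985, 0.173, -0.0], [-0.0, 0.001, -1.0]]
contact_force: [-0.4, -0.2, -2.5]
finger_gap: 0.466
gripper_force: 25.0
```

```bash
python3 -m pendant '[[0.1,-0.7,-0.5,0,40],[0.2,-1.4,-1,0,40],[0.2,-1.4,-1,0,40],[0.2,-1.4,-1,0,40]]'
```

```text
time: 6.45
ee_pos: [0.6333, -0.0737, 0.0186]
orientation: [[-0.173, 0.985, 0.0], [0.985, 0.173, 0.0], [0.0, 0.0, -1.0]]
contact_force: [0.2, 1.4, -1.0]
finger_gap: 0.467
gripper_force: 25.0
```

```bash
python3 -m pendant '[[0.1,-0.7,-0.5,0,40],[0.2,-1.2,-1,0,40],[0.2,-1.2,-1,0,40],[0.2,-1.2,-1,0,40]]'
```

```text
time: 6.78
ee_pos: [0.6333, -0.0737, 0.0186]
orientation: [[-0.173, 0.985, 0.0], [0.985, 0.173, 0.002], [0.002, 0.001, -1.0]]
contact_force: [-2.2, 4.6, 5.6]
finger_gap: 0.463
gripper_force: 25.0
```

```bash
python3 -m pendant '[[0,1,0,0,70],[0,1,0,0,80],[0,1,0,0,80],[0,1,0,0,80],[0,1,10,0,80],[0,1,40,0,94],[0,5,80,0,94],[-10,30,120,0,94],[-30,60,150,0,94],[-55,95,183,0,94],[-75,130,183,0,94],[-95,165,183,0,94],[-115,200,183,0,94],[-135,235,183,0,94],[-155,270,183,0,94],[-166,291,183,0,94],[-166,291,183,0,94],[-166,291,183,0,94]]'
python3 - <<'E'
from h import *
c,T=wrist();f=c["frame"];np.savez("w4.npz",f=f,T=T);cv2.imwrite("pics/w4.png",f[:,:,::-1]);print(T[:3,3])
for col in ("red","black","cream"):
    for r in rects(c,T,f,col,.04,(60,0,600,260),400): print(r)
E
```

```text
time: 8.28
ee_pos: [0.4667, 0.2172, 0.2014]
orientation: [[-0.177, 0.984, 0.001], [0.984, 0.177, -0.0], [-0.0, 0.001, -1.0]]
contact_force: [0.6, -0.6, -0.6]
finger_gap: 1.001
gripper_force: 0.0
[0.45348605 0.28418633 0.3809348 ]
('black', [829.9, 415.9, 95.5, 44.0, 23.3], [585.0, 106.0])
('black', [500.8, 420.1, 61.0, 69.5, 22.7], [370.0, 35.0])
('black', [804.0, 560.6, 96.2, 49.9, 36.4], [576.0, 16.0])
('cream', [453.1, 286.7, 44.3, 47.9, 7.8], [315.0, 128.0])
```

View pics/w4.png

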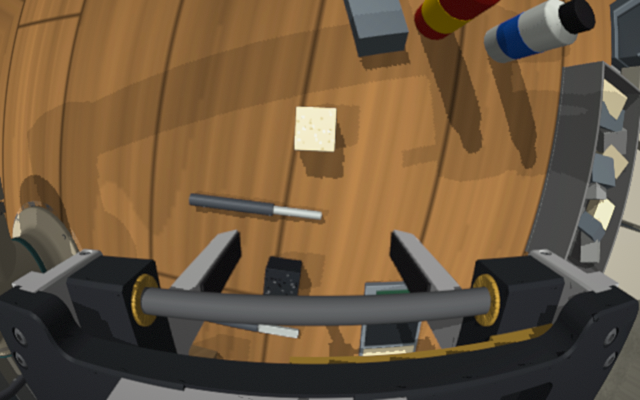

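The cream stone is alone at (315,128), 44 × 48 mm at 7.8°. I'll grasp it.

```bash
python3 -m pendant '[[-7,30,-30,-1,94],[-14,60,-65,-2.2,94],[-14,70,-100,-2.2,94],[-14,70,-135,-2.2,94],[-14,70,-165,-2.2,94],[-14,70,-185,-2.2,94],[-14,70,-194,-2.2,94],[-14,70,-194,-2.2,94],[-14,70,-194,-2.2,94],[-14,70,-194,-2.2,40],[-14,70,-194,-2.2,40],[-14,70,-194,-2.2,40],[-14,70,-194,-2.2,40],[-14,70,-194,-2.2,40],[-14,70,-194,-2.2,40],[-14,70,-194,-2.2,40],[-14,70,-194,-2.2,40],[-14,70,-194,-2.2,40],[-14,70,-194,-2.2,40]]' 25
python3 -m pendant '[[0,0,25,0,40],[0,0,55,0,40],[15,-25,80,0,40],[32,-57,80,1,40],[50,-90,80,2,40],[67,-122,80,2.2,40],[85,-155,80,2.2,40],[103,-187,80,2.2,40],[121,-220,80,2.2,40],[139,-252,80,2.2,40],[155,-280,80,2.2,40],[165,-298,80,2.2,40],[171,-307,80,2.2,40],[171,-307,80,2.2,40],[171,-307,80,2.2,40]]'
python3 - <<'E'
from h import *
c,T=wrist();f=c["frame"];cv2.imwrite("pics/w5.png",f[:,:,::-1])
for r in rects(c,T,f,"black",.012,(220,0,420,220),300): print(r)
E
```

```text
time: 9.92
ee_pos: [0.4537, 0.2861, 0.0066]
orientation: [[-0.135, 0.991, 0.0], [0.991, 0.135, 0.0], [0.0, 0.0, -1.0]]
contact_force: [-0.1, -0.0, 1.2]
finger_gap: 0.467
gripper_force: 25.0
time: 11.17
ee_pos: [0.6235, -0.0204, 0.0857]
orientation: [[-0.172, 0.985, -0.002], [0.985, 0.172, 0.001], [0.002, -0.002, -1.0]]
contact_force: [-0.1, 0.7, -3.1]
finger_gap: 0.469
gripper_force: 25.0
('black', [616.3, 22.3, 78.8, 40.6, 10.0], [317.0, 162.0])
```

View pics/w5.png

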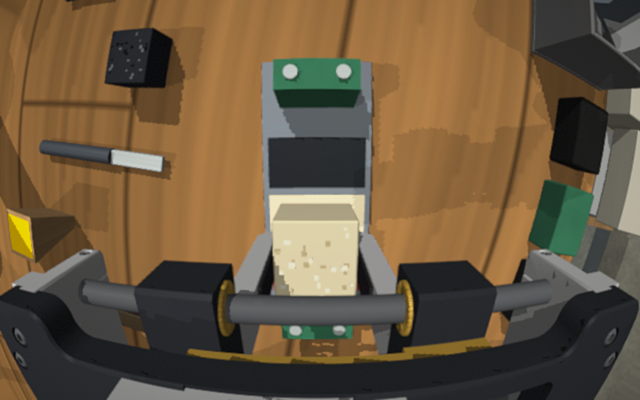

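The cream stone is held at about (316,250), centred and square over its strip. I'll lower it and slide it to the red stone.

```bash
python3 -m pendant '[[0,0,-20,0.1,40],[0,0,-45,0.1,40],[0,0,-58,0.1,40],[0,0,-64,0.1,40],[0,0,-67,0.1,40],[0,0,-67,0.1,40],[0.3,-2,-67.5,0.1,40],[0.5,-3.5,-68,0.1,40],[0.8,-4.7,-68,0.1,40],[0.9,-5.5,-68,0.1,40],[0.9,-5.5,-68,0.1,40],[0.9,-5.5,-68,0.1,40]]'
```

```text
time: 12.22
ee_pos: [0.6257, -0.026, 0.019]
orientation: [[-0.174, 0.985, 0.001], [0.985, 0.174, 0.001], [0.001, 0.001, -1.0]]
contact_force: [0.2, 3.0, -1.5]
finger_gap: 0.467
gripper_force: 25.0
```

```bash
python3 -m pendant '[[0,-0.5,-1,0,40],[0,-0.7,-1.2,0,40],[0,-0.7,-1.2,0,40],[0,0,-1,0,70],[0,0,-1,0,80],[0,0,-1,0,80],[0,0,-1,0,80],[0,0,10,0,80],[0,0,40,0,94],[-10,3,75,0,94],[-35,10,110,0,94],[-65,20,140,0,94],[-95,30,165,0,94],[-125,38,182,0,94],[-155,45,182,0,94],[-165,47,182,0,94],[-165,47,182,0,94],[-165,47,182,0,94]]'
python3 - <<'E'
from h import *
c,T=wrist();f=c["frame"];cv2.imwrite("pics/w6.png",f[:,:,::-1]);print(T[:3,3])
for col in ("black","red","cream"):
    for r in rects(c,T,f,col,.04 if col=="black" else .052,(220,0,540,240),400): print(r)
E
```

```text
time: 13.72
ee_pos: [0.4612, 0.0201, 0.2009]
orientation: [[-0.175, 0.985, 0.002], [0.985, 0.175, -0.001], [-0.001, 0.002, -1.0]]
contact_force: [0.4, 0.0, 0.4]
finger_gap: 1.0
gripper_force: 0.0
[0.44796198 0.08723149 0.38044117]
('black', [603.6, 27.3, 72.0, 37.7, 10.4], [433.0, 207.0])
('black', [445.4, 91.2, 42.9, 46.7, 1.9], [312.0, 128.0])
('cream', [614.4, 0.4, 55.5, 15.4, 8.8], [440.0, 233.0])
```

View pics/w6.png

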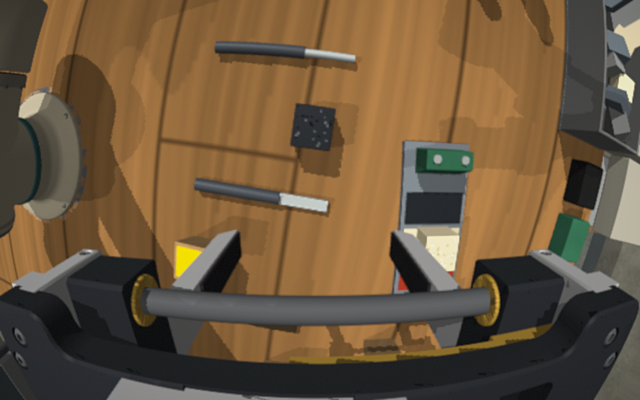

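The black stone is at (312,128), 44 mm side along 1.9°. I'll grasp it and carry it over its strip.

```bash
python3 -m pendant '[[-7,30,-30,-4,94],[-14,60,-65,-8.2,94],[-14.5,70,-100,-8.2,94],[-14.5,70,-135,-8.2,94],[-14.5,70,-165,-8.2,94],[-14.5,70,-185,-8.2,94],[-14.5,70,-194,-8.2,94],[-14.5,70,-194,-8.2,94],[-14.5,70,-194,-8.2,94],[-14.5,70,-194,-8.2,40],[-14.5,70,-194,-8.2,40],[-14.5,70,-194,-8.2,40],[-14.5,70,-194,-8.2,40],[-14.5,70,-194,-8.2,40],[-14.5,70,-194,-8.2,40],[-14.5,70,-194,-8.2,40],[-14.5,70,-194,-8.2,40],[-14.5,70,-194,-8.2,40],[-14.5,70,-194,-8.2,40]]' 25
python3 -m pendant '[[0,0,25,0,40],[0,0,55,0,40],[20,-7,80,2,40],[50,-18,80,5,40],[80,-30,80,8.2,40],[110,-42,80,8.2,40],[140,-54,80,8.2,40],[160,-61,80,8.2,40],[170,-64,80,8.2,40],[170,-64,80,8.2,40],[170,-64,80,8.2,40]]'
python3 - <<'E'
from h import *
c,T=wrist();f=c["frame"];cv2.imwrite("pics/w7.png",f[:,:,::-1])
E
```

```text
time: 15.35
ee_pos: [0.4459, 0.0905, 0.0066]
orientation: [[-0.032, 0.999, 0.0], [0.999, 0.032, 0.0], [0.0, 0.0, -1.0]]
contact_force: [0.1, 0.4, 2.6]
finger_gap: 0.466
gripper_force: 25.0
time: 16.27
ee_pos: [0.6143, 0.0268, 0.0855]
orientation: [[-0.174, 0.985, -0.003], [0.985, 0.174, 0.001], [0.001, -0.003, -1.0]]
contact_force: [0.0, 0.5, -2.1]
finger_gap: 0.467
gripper_force: 25.0
```

View pics/w7.png

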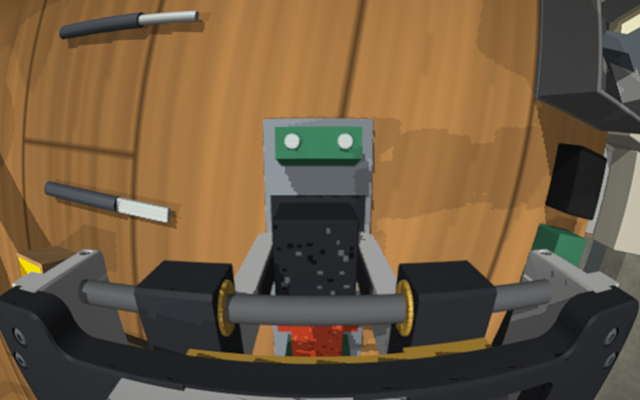

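The black stone is held square at about (316,250) over its strip, with the sloped stop clear of it at (318,145). I'll lower it and slide it to the cream stone.

```bash
python3 -m pendant '[[0,0,-20,0,40],[0,0,-45,0,40],[0,0,-58,0,40],[0,0,-64,0,40],[0,0,-67,0,40],[0,0,-67,0,40],[0.3,-2,-67.5,0,40],[0.5,-3.5,-68,0,40],[0.7,-4.5,-68,0,40],[0.9,-5.5,-68,0,40],[0.9,-5.5,-68,0,40],[0.9,-5.5,-68,0,40]]'
```

```text
time: 17.32
ee_pos: [0.617, 0.0209, 0.0188]
orientation: [[-0.174, 0.985, 0.001], [0.985, 0.174, 0.0], [0.0, 0.001, -1.0]]
contact_force: [0.1, 0.5, -2.2]
finger_gap: 0.466
gripper_force: 25.0
```

```bash
python3 -m pendant '[[0,-0.6,-0.5,0,40],[0.1,-1.2,-1,0,40],[0.1,-1.2,-1,0,40],[0.1,-1.2,-1,0,40]]'
```

```text
time: 17.65
ee_pos: [0.617, 0.0209, 0.0186]
orientation: [[-0.174, 0.985, 0.001], [0.985, 0.174, 0.002], [0.002, 0.001, -1.0]]
contact_force: [-1.3, 3.4, 5.3]
finger_gap: 0.468
gripper_force: 25.0
```

```bash
python3 -m pendant '[[0,0,0.5,0,70],[0,0,0.5,0,80],[0,0,0.5,0,80],[0,0,0.5,0,80],[0,0,10,0,80],[0,0,40,0,94],[0,-3,75,0,94],[-5,-20,110,0,94],[-15,-45,145,0,94],[-30,-75,180,0,94],[-45,-110,215,0,94],[-60,-145,223,0,94],[-75,-180,223,0,94],[-90,-215,223,0,94],[-105,-250,223,0,94],[-120,-285,223,0,94],[-135,-320,223,0,94],[-147,-359,223,0,94],[-147,-359,223,0,94],[-147,-359,223,0,94]]'
python3 - <<'E'
from h import *
c,T=wrist();f=c["frame"];cv2.imwrite("pics/w8.png",f[:,:,::-1]);print(T[:3,3])
for r in rects(c,T,f,"yellow",.07,(100,0,600,280),200): print(r)
for col in ("red","cream"):
    for r in rects(c,T,f,col,.052,(220,0,540,240),200): print(r)
E
```

```text
time: 19.32
ee_pos: [0.4689, -0.3413, 0.2407]
orientation: [[-0.17, 0.985, 0.0], [0.985, 0.17, -0.0], [-0.0, 0.0, -1.0]]
contact_force: [0.7, 0.5, 0.1]
finger_gap: 0.999
gripper_force: 0.0
[ 0.45632913 -0.27421677  0.4202785 ]
('yellow', [452.1, -274.6, 39.4, 39.8, 6.4], [311.0, 131.0])
('yellow', [599.2, -202.8, 39.9, 39.8, 9.6], [444.0, 97.0])
('red', [616.1, -80.4, 84.5, 47.5, 21.4], [462.0, 17.0])
```

View pics/w8.png

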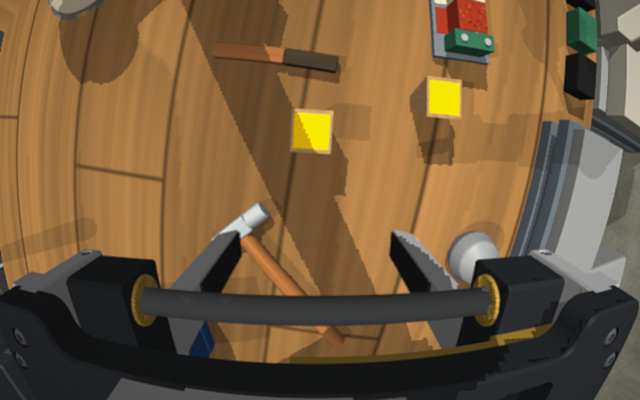

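The wedge is at (311,131), 40 mm of yellow inside a border. Its taper axis isn't clear from above, so I'll enlarge the first two views.

Run:
```python
import cv2,numpy as np
a=cv2.imread("pics/a_scene.png")[200:270,135:205];b=cv2.imread("pics/a_side.png")[250:310,305:375]
from h import *
c,T=wrist();w=c["frame"][90:170,270:350,::-1]
cv2.imwrite("pics/z1.png",np.hstack([cv2.resize(i,(260,260),interpolation=cv2.INTER_CUBIC) for i in (a,b,w)]))
```

```text
(no output)
```

View pics/z1.png

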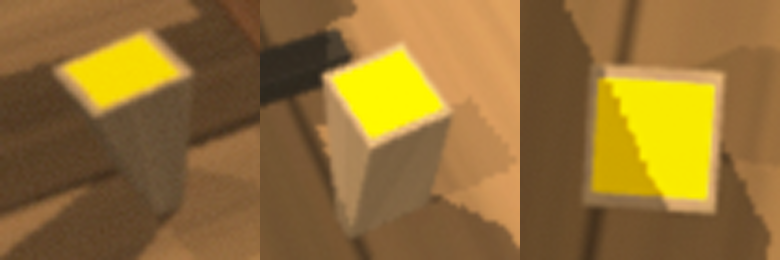

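The tapering face is the one that runs along world y, seen narrow at the foot in the left panel. The parallel 46 mm side runs along x at about 6.4°, so a grasp across x suits. I'll pick it up.

```bash
python3 -m pendant '[[-9,32,-30,-1.5,94],[-17.5,64,-65,-3.4,94],[-17.5,64,-100,-3.4,94],[-17.5,64,-135,-3.4,94],[-17.5,64,-165,-3.4,94],[-17.5,64,-188,-3.4,94],[-17.5,64,-198,-3.4,94],[-17.5,64,-198,-3.4,94],[-17.5,64,-198,-3.4,94],[-17.5,64,-198,-3.4,40],[-17.5,64,-198,-3.4,40],[-17.5,64,-198,-3.4,40],[-17.5,64,-198,-3.4,40],[-17.5,64,-198,-3.4,40],[-17.5,64,-198,-3.4,40],[-17.5,64,-198,-3.4,40],[-17.5,64,-198,-3.4,40],[-17.5,64,-198,-3.4,40],[-17.5,64,-198,-3.4,40]]' 20
python3 -m pendant '[[0,0,25,0,40],[0,0,60,0,40],[10,30,95,1,40],[25,60,110,2,40],[45,95,110,3.6,40],[60,130,110,3.6,40],[75,165,110,3.6,40],[90,200,110,3.6,40],[105,235,110,3.6,40],[125,270,110,3.6,40],[142,305,110,3.6,40],[157,335,110,3.6,40],[157,335,110,3.6,40],[157,335,110,3.6,40],[157,335,110,3.6,40]]'
python3 - <<'E'
from h import *
for n in ("side","wrist"):
    f=robot.read_camera(n)["frame"][:,:,::-1]
    if n=="side": a=cv2.resize(f[120:260,290:440],(400,400))
    else: b=cv2.resize(f[100:400,140:500],(400,400))
cv2.imwrite("pics/z2.png",np.hstack([a,b]))
E
```

```text
time: 21.0
ee_pos: [0.4524, -0.2753, 0.0425]
orientation: [[-0.116, 0.993, 0.0], [0.993, 0.116, -0.0], [-0.0, 0.0, -1.0]]
contact_force: [0.4, 0.1, 0.7]
finger_gap: 0.489
gripper_force: 20.0
time: 22.25
ee_pos: [0.6086, 0.0593, 0.1518]
orientation: [[-0.179, 0.984, -0.002], [0.984, 0.179, -0.001], [-0.001, -0.002, -1.0]]
contact_force: [1.4, -0.8, -1.8]
finger_gap: 0.485
gripper_force: 20.0
```

View pics/z2.png

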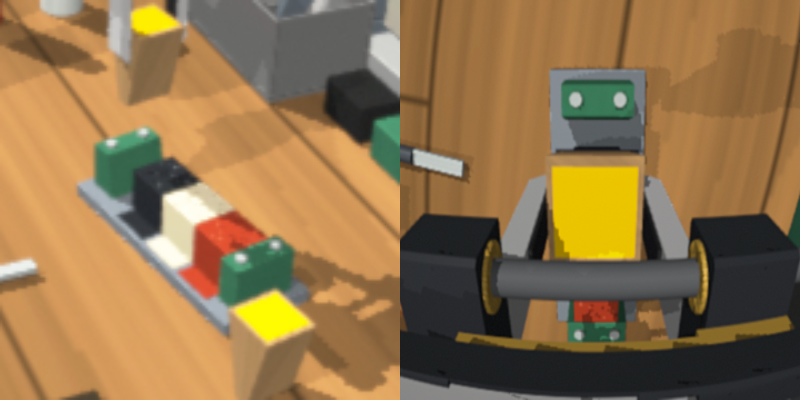

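The side view shows the three stones in a close, square row, with the wedge held square, narrow end down, over the gap. The wrist view shows the wedge centred on the row. I'll lower it.

```bash
python3 -m pendant '[[0.3,0.2,-30,-0.3,40],[0.3,0.2,-55,-0.3,40],[0.3,0.2,-70,-0.3,40],[0.3,0.2,-78,-0.3,40],[0.3,0.2,-80,-0.3,40],[0.3,0.2,-82,-0.3,40],[0.3,0.2,-82,-0.3,40]]'
```

```text
time: 22.93
ee_pos: [0.6103, 0.0594, 0.0713]
orientation: [[-0.172, 0.985, 0.002], [0.985, 0.172, -0.0], [-0.0, 0.002, -1.0]]
contact_force: [-0.8, 0.2, -1.2]
finger_gap: 0.489
gripper_force: 20.0
```

```bash
python3 -m pendant '[[0,0.5,-2,0,40],[0,0.5,-4,0,40],[0,0.5,-6,0,40],[0,0.5,-7,0,40],[0,0.5,-7,0,40]]'
```

```text
time: 23.35
ee_pos: [0.6096, 0.0604, 0.0634]
orientation: [[-0.173, 0.985, 0.0], [0.985, 0.173, -0.0], [-0.0, -0.0, -1.0]]
contact_force: [-0.5, -1.2, -0.6]
finger_gap: 0.49
gripper_force: 20.0
```

```bash
python3 -m pendant '[[0,0,-0.7,0,40],[0,0,-1.4,0,40],[0,0,-2,0,40],[0,0,-2,0,40]]'; python3 -m pendant '[[0,0,-0.7,0,40],[0,0,-1.4,0,40],[0,0,-1.4,0,40]]'
```

```text
time: 23.68
ee_pos: [0.6099, 0.0601, 0.0615]
orientation: [[-0.173, 0.985, 0.001], [0.985, 0.173, -0.001], [-0.001, 0.0, -1.0]]
contact_force: [0.6, -1.3, -1.4]
finger_gap: 0.488
gripper_force: 20.0
time: 23.93
ee_pos: [0.6101, 0.0599, 0.0604]
orientation: [[-0.173, 0.985, 0.001], [0.985, 0.173, -0.001], [-0.001, 0.001, -1.0]]
contact_force: [0.6, -2.3, 1.5]
finger_gap: 0.488
gripper_force: 20.0
```

```bash
python3 -m pendant '[[0,0,0,0,60],[0,0,0,0,70],[0,0,0,0,70],[0,0,0,0,70],[0,0,15,0,70],[0,0,45,0,70],[0,0,65,0,0],[0,0,65,0,0],[0,0,65,0,0],[0,0,65,0,0],[0,0,65,0,0],[0,0,65,0,0],[0,0,65,0,0],[0,0,65,0,0],[0,0,65,0,0],[0,0,65,0,0],[0,0,50,0,0],[0,0,38,0,0],[0,0,34,0,0],[0,0,34,0,0]]' 20
```

```text
time: 25.6
ee_pos: [0.6087, 0.0604, 0.0929]
orientation: [[-0.173, 0.985, -0.003], [0.985, 0.173, 0.0], [0.0, -0.002, -1.0]]
contact_force: [0.3, -0.8, -0.2]
finger_gap: 0.009
gripper_force: 0.0
```

```bash
python3 -m pendant '[[0,0,-1.5,0,0],[0,0,-3,0,0],[0,0,-4,0,0],[0,0,-4,0,0],[0,0,-4,0,0]]'
```

```text
time: 26.02
ee_pos: [0.6099, 0.0604, 0.0904]
orientation: [[-0.173, 0.985, 0.001], [0.985, 0.173, 0.0], [-0.0, 0.001, -1.0]]
contact_force: [-0.5, 0.1, 0.7]
finger_gap: 0.002
gripper_force: 0.0
```

```bash
python3 -m pendant '[[0,0,-0.7,0,0],[0,0,-1.5,0,0],[0,0,-1.5,0,0],[0,0,-1.5,0,0]]';  python3 -m pendant '[[0,0,-0.5,0,0],[0,0,-1,0,0],[0,0,-1,0,0],[0,0,-1,0,0]]'
```

```text
time: 26.35
ee_pos: [0.6096, 0.0605, 0.0886]
orientation: [[-0.173, 0.985, -0.0], [0.985, 0.173, 0.0], [0.0, -0.0, -1.0]]
contact_force: [0.2, 0.2, 0.3]
finger_gap: 0.003
gripper_force: 0.0
time: 26.68
ee_pos: [0.6098, 0.0604, 0.0879]
orientation: [[-0.173, 0.985, 0.001], [0.985, 0.173, -0.0], [-0.0, 0.001, -1.0]]
contact_force: [-0.3, -0.2, 3.2]
finger_gap: 0.007
gripper_force: 1.3
```

```bash
python3 -m pendant '[[0,0,-0.5,0,0],[0,0,-1,0,0],[0,0,-1,0,0],[0,0,-1,0,0]]';  python3 -m pendant '[[0,0,-0.5,0,0],[0,0,-1,0,0],[0,0,-1,0,0],[0,0,-1,0,0]]'
```

```text
time: 27.02
ee_pos: [0.61, 0.0605, 0.0877]
orientation: [[-0.173, 0.985, 0.001], [0.985, 0.173, 0.0], [-0.0, 0.001, -1.0]]
contact_force: [-1.8, 0.9, 6.4]
finger_gap: 0.005
gripper_force: 3.4
time: 27.35
ee_pos: [0.6102, 0.0605, 0.0876]
orientation: [[-0.173, 0.985, 0.002], [0.985, 0.173, 0.0], [-0.0, 0.002, -1.0]]
contact_force: [-2.1, 1.2, 10.7]
finger_gap: 0.005
gripper_force: 5.3
```

```bash
python3 -m pendant '[[0,0,-0.7,0,0],[0,0,-1.5,0,0],[0,0,-1.5,0,0],[0,0,-1.5,0,0],[0,0,-1.5,0,0]]'; python3 -m pendant '[[0,0,2,0,0],[0,0,8,0,0],[0,0,30,0,0],[0,0,70,0,0],[0,-40,110,0,0],[0,-80,140,0,0],[0,-120,150,0,0],[0,-145,150,0,0],[0,-145,150,0,0],[0,-145,150,0,0]]'
python3 - <<'E'
from h import *
for n in ("side","wrist"):
    f=robot.read_camera(n)["frame"][:,:,::-1]
    if n=="side": a=cv2.resize(f[140:240,300:420],(480,400),interpolation=cv2.INTER_CUBIC)
    else: b=cv2.resize(f[0:300,220:420],(267,400))
cv2.imwrite("pics/z3.png",np.hstack([a,b]))
E
```

```text
time: 27.77
ee_pos: [0.6104, 0.0606, 0.0873]
orientation: [[-0.173, 0.985, 0.003], [0.985, 0.173, 0.0], [-0.0, 0.003, -1.0]]
contact_force: [-3.4, 0.9, 16.1]
finger_gap: 0.003
gripper_force: 8.1
time: 28.6
ee_pos: [0.6098, -0.0871, 0.2343]
orientation: [[-0.169, 0.986, 0.001], [0.986, 0.169, -0.0], [-0.001, 0.001, -1.0]]
contact_force: [-0.5, -0.1, 0.4]
finger_gap: 0.004
gripper_force: 0.0
```

View pics/z3.png

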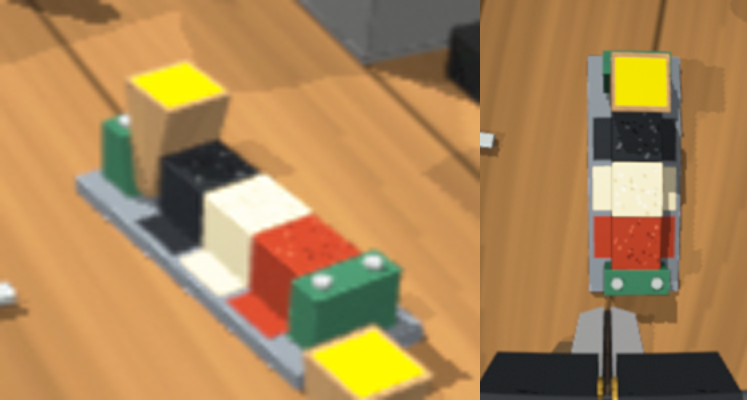

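The close-up shows the row tight and square on its strips, with the wedge upright in the gap. When pressed, its top stayed at about 88 mm, and 16 N moved it no further. The robot is clear.

```bash
python3 -c "
from cell import robot
print(robot.finish_job())"
```

```text
the job is handed in; nothing more can be done
None
```

The job is handed in at about 29 s: all three stones stand in a tight, square row on their own colours from the straight stop, and the wedge is driven to about 88 mm (16 N moved it no further), with the robot clear of everything.

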